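# Turn the pot to the front and hold the turntable

### The arm

A 7-joint arm with a two-finger parallel gripper is mounted at the origin on the work surface. World frame = base frame: x ahead of the robot, y to its left, z up, the work surface at z = 0. Lengths are in m, angles in rad, forces in N, time in s.
With the tool pointing down it reaches from about 0.4 to 0.85 m from the base axis. Payload 4.5 kg.
Tool frame: the origin (TCP) lies at the very end of the fingers, on their centre line; the grasp point (between the pads) lies 19 mm behind it; y points along the fingers, x is the direction in which the jaws open and shut, and the axes are right-handed (so a half turn about y gives the same grasp; the last joint's range is limited). The gripper opens to 88 mm and grips with 3 to 60 N. Pads are 18 mm wide; open, the fingers measure 123 mm over their backs; the gripper's body (75 mm by 187 mm) begins 45 mm behind the grasp point.
Start: joints at [1.161, 0.689, -0.195, 1.565, 0.157, 0.902, -0.215], TCP at [0.268, -0.564, 0.239] pointing down, gripper open.
Joint ranges: [-3.01, 3.01], [-0.46, 2.08], [-1.47, 1.51], [0.13, 2.56], [-1, 4.14], [0.04, 2.09], [-2.66, 2.66]. Speed limits (rad/s): [2.57, 2.57, 3.14, 3.14, 3.14, 3.14, 3.14].

### API

Orientations are given as a unit quaternion [x, y, z, w].
In Python, from plant import r gives the robot as it stands.
- The arm moves only by the shell command python3 -m inch 'ROWS' [OPENING] [FORCE]. ROWS is JSON, a list of rows, each a list of 6 numbers: the shift along the tool's x, y, z in mm, then the turn, a rotation vector about the tool's x, y, z in rad. In form: [[x, y, z, ax, ay, az], ...]. A call has 1 to 12 rows; each row shifts and turns the commanded pose from where the row before left it, along the tool's axes as they then stand; what a row does not reach is not made up. A row lasts 1/12 s, in which the tool goes at most 41.7 mm and 7.16 degrees, less where a joint would pass 70% of its speed; a pose out of reach is approached as far as the arm can. A call is refused whole if a number of a shift passes 41.7 or a number of a turn 0.125, either way. A call with a gripper value outside its range is refused whole. OPENING is the finger opening in mm, from 0 to 88.1, set as the call begins (- or left out, the last holds). The fingers move at their own pace and stop on an object; FORCE is the grip in N (left out, the last holds). Time passes only in rows, so rows that do not move let the fingers close. It gives the time, the measured TCP pose, the force and the opening at its end, in the units of the state.
- r.get_state(): the state, without advancing time (a new reading comes with each control period).
- r.snapshot(name): name is "scene" or "top" or "wrist"; returns a dict with "img" (480x640x3 uint8, red, green, blue), "range_z" (480x640 float32, m along the optical axis (not along the pixel's ray), 0 where there is no reading), "mtx" (3x3 intrinsics, pixels), "camera_from_world" (4x4, takes a point from world to camera coordinates); the wrist camera has in their place "tool_from_camera" (4x4, takes a point from camera to tool coordinates, whose origin is the TCP and whose axes are the tool frame's). Camera axes: x right, y down, z forward; pixel columns grow to the right and rows downward; lengths in m; the calibration is good to about 2 mm. A picture is of the moment at which its call begins: read the wrist's pose just before it.
- r.finish_job(): hands the job in, once; it reports no verdict.
The state is a dict: "clock": time; "q": joint angles; "qd": joint speeds; "joint_torque": joint torques, N m; "tool_pos": TCP position; "eef_rot": TCP orientation; "contact_force": force on the tool from outside, world axes, zero at the start; "moment": the same for the moment, N m; "opening": opening from 0.0 (shut) to 1.0 (fully open).
Only numpy, scipy, OpenCV 4.12 (cv2) and the standard library are available. Lean on these libraries where they do the work, as an engineer would, in place of code of your own. Each camera call takes 0.05 s, during which the arm holds its last target.

### The job

On the crate nightstand, pick up the small terracotta pot and set it down upright (do not drop it) in the empty ringed place of the turntable, between two of its tins, and let go of it. Then turn the turntable by the wooden bar handle at its centre until the pot stands in line with the wooden pointer of its foot, and finish while still holding the handle, keeping the turntable still. Leave the alarm clock, comb and bangle box where they are.

Things in the scene. Friction and masses are not known exactly. Their poses are not given: they have to be found in the camera images.
- pot_mid (a point): Centre (half-way up) of the small round open terracotta pot: 60 mm tall, 48 mm across its straight belly (from 10 to 46 mm above its underside), foot 36 mm across, about 60 to 130 g. It starts upright on the crate top, left or right of the turntable. The crate top is level at z = 0.120 m.
- pot: The same pot; origin at the centre of its underside, z up its axis.
- stand: The turntable's fixed wooden foot, a 170 mm disc 14 mm thick on the crate top; origin at the centre of its underside, on the turning axis. Its -x axis is the front: a 28 mm wide pointed wooden tongue there, the pointer, sticks out from under the plate, ending 159 mm from the axis. The front points roughly towards the robot.
- carousel (a joint): Angle (rad) of the turning steel plate on the foot: 0 (or any multiple of 2 pi) puts the empty place exactly at the pointer; it grows anticlockwise seen from above. It turns freely either way, more than a full turn, with slight friction (about 0.05 N m), and stays where it is left. The plate is 230 mm across, its top 20 mm above the crate top. It carries three fixed metal tins (42 mm across, 55 mm tall) and the empty place, 90 degrees apart, each centred 85 mm from the axis.
- seat (a point): Centre of the empty place, on the top surface of the plate, where the pot's foot goes. A raised dark wooden lip 5 mm high, about 52 mm inside and 58 mm outside diameter, surrounds it. Its frame turns with the plate: x points to the turning axis, z up, y along the tangent.
- handle (a point): The dark wooden bar handle on a post at the turntable's centre; origin at the middle of the bar, on the turning axis, 107 mm above the crate top. The bar is 14 mm wide (its x), 50 mm long (its y, so crosswise to the direction of the empty place) and 26 mm tall; it turns with the plate. The post below is 14 mm thick.
- alarm: White plastic twin-bell alarm clock, 72 mm wide, 92 mm tall, about 40 mm deep; leave alone. Origin at the centre of its underside.
- comb: Flat wooden comb, 150 mm by 38 mm, 6 mm thick; leave alone. Origin at the centre of its underside.
- bangle_box: Glass bangle box with closed flip-top lid, 92 mm square, 60 mm tall; leave alone. Origin at the centre of its underside.
Things that resemble listed ones, but are neither listed nor needed, are in the scene too. There is more than one size of the pot; the job needs the smallest.

How it is judged:
By the outcome, as a careful person would: the job done as asked, in the order asked, and still so for the second after the job is handed in, while the arm keeps its last pose, push and grip.
It also fails if it takes over 72 s, if anything falls off the work surface, if the arm or the gripper's body presses on something with over 40 N, if the wrist force passes 120 N, or if a joint passes its speed limit or range.

## Working session

There is one attempt and no reset: what is moved stays moved. The work goes in short steps, Python scripts to look and compute and a shell command to move; the robot and the scene stay as the last step left them, time stands still between calls to the robot, and variables do not carry over. Pictures are saved under pics/ and viewed, and the job is handed in when it is done.

```bash
ls; mkdir -p pics; python3 - <<'E'
from plant import r
import cv2,numpy as np
print(r.get_state())
for n in ("scene","top","wrist"):
    s=r.snapshot(n); cv2.imwrite(f"pics/{n}0.png",s["img"][:,:,::-1]); np.savez(f"{n}0.npz",**s)
    print(n,s["mtx"].tolist(),s.get("camera_from_world",s.get("tool_from_camera")).round(4).tolist())
E
```

```text
pics
{'clock': 0.0, 'q': array([ 1.16076336,  0.68997323, -0.1944954 ,  1.56631092,  0.15732356,
        0.9024893 , -0.21508237]), 'qd': array([ 6.54409007e-04,  2.87762425e-06,  6.44464812e-05, -2.86851085e-04,
        2.58243809e-06, -9.08018801e-04, -7.74285401e-05]), 'joint_torque': array([ 4.13399530e-04, -5.27562654e+01, -1.26712896e+00, -1.53427434e+01,
       -5.27334970e-02,  6.63076426e-03,  1.54942113e-04]), 'tool_pos': array([ 0.26805693, -0.56392106,  0.2379251 ]), 'eef_rot': array([-0.59751771,  0.37822176, -0.37709712,  0.59809585]), 'contact_force': array([0.17949768, 0.90069813, 0.27651123]), 'moment': array([-0.00086155, -0.01701771,  0.04765624]), 'opening': 1.0006652424914655}
scene [[455.85883469428734, 0.0, 317.8355596737958], [0.0, 455.85883469428734, 243.5663269136724], [0.0, 0.0, 1.0]] [[-0.9782, 0.2064, 0.0211, 0.5462], [0.103, 0.5714, -0.8142, 0.1177], [-0.1801, -0.7943, -0.5802, 1.0865], [0.0, 0.0, 0.0, 1.0]]
top [[577.7084572406078, 0.0, 310.3144664024462], [0.0, 577.7084572406078, 244.88129983133382], [0.0, 0.0, 1.0]] [[0.0303, -0.9992, 0.0265, -0.12], [-0.9974, -0.032, -0.0647, 0.5789], [0.0655, -0.0245, -0.9976, 1.4119], [0.0, 0.0, 0.0, 1.0]]
wrist [[405.7726352670053, 0.0, 323.4151856901336], [0.0, 405.7726352670053, 233.47074833636717], [0.0, 0.0, 1.0]] [[1.0, -0.0005, -0.0002, -0.0002], [0.0001, -0.3132, 0.9497, -0.1455], [-0.0006, -0.9497, -0.3132, 0.082], [0.0, 0.0, 0.0, 1.0]]
```

View pics/scene0.png

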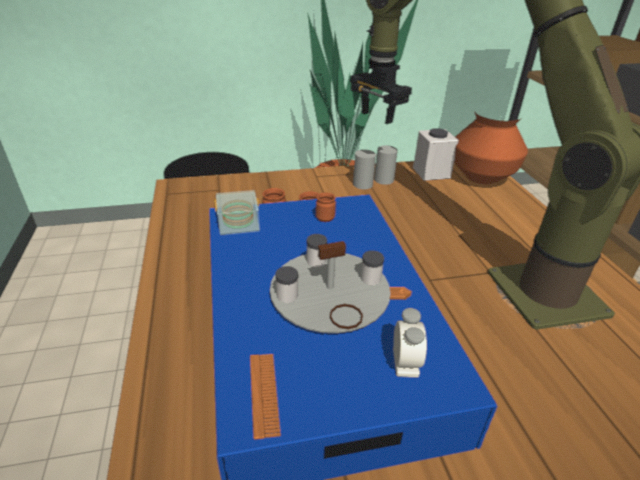

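View pics/top0.png

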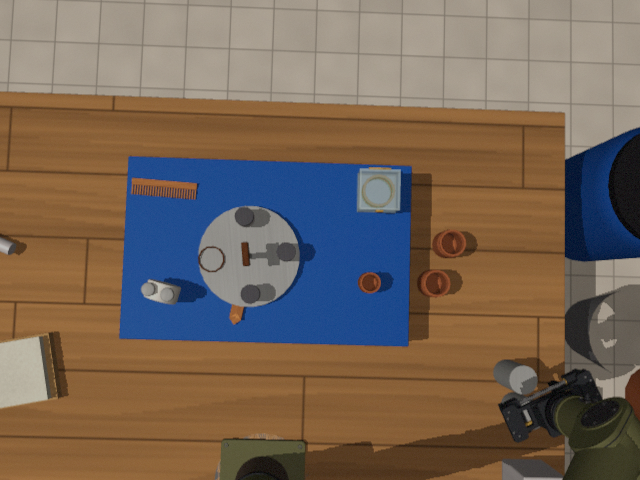

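View pics/wrist0.png

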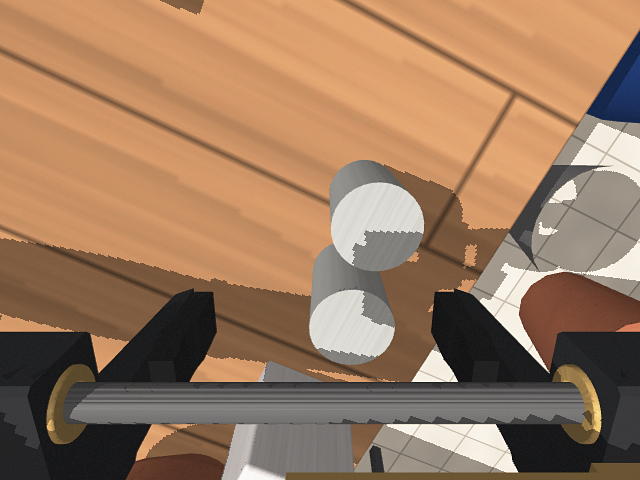

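Scene picture: the small pot is on the crate at (326,207), the ring at (346,316), the pointer at (400,293) and the bar at (331,250).

In the top picture these could be taken for the pot:
- (370,282): on the crate, smallest
- (450,243) and (435,283): larger, on the table
- The big floor pot at scene (490,150)

I choose (370,282) and will check it with a crop and measurements.

```bash
cat > h.py <<'E'
import numpy as np,cv2
from scipy.spatial.transform import Rotation as R
def load(n): return dict(np.load(n))
def ray(s,uv):
    T=np.linalg.inv(s["camera_from_world"]); d=np.linalg.inv(s["mtx"])@np.array([uv[0],uv[1],1.]); return T[:3,3],T[:3,:3]@d
def plane(s,uv,z):
    o,d=ray(s,uv); return o+d*(z-o[2])/d[2]
def cloud(s):
    T=np.linalg.inv(s["camera_from_world"]); h,w=s["range_z"].shape
    u,v=np.meshgrid(np.arange(w),np.arange(h)); p=np.stack([u,v,np.ones_like(u)],-1)@np.linalg.inv(s["mtx"]).T
    return (p*s["range_z"][...,None])@T[:3,:3].T+T[:3,3]
def circ(p):
    A=np.c_[2*p,np.ones(len(p))]; x=np.linalg.lstsq(A,(p**2).sum(1),rcond=None)[0]; return x[:2],np.sqrt(x[2]+x[:2]@x[:2])
E
python3 - <<'E'
from h import *
t=load("top0.npz"); sc=load("scene0.npz")
img=t["img"]
c=np.hstack([cv2.resize(img[255:310,340:470],None,fx=5,fy=5,interpolation=2)])
cv2.imwrite("pics/crop0.png",c[:,:,::-1])
for nm,s in (("top",t),("scene",sc)):
    P=cloud(s); hsv=cv2.cvtColor(s["img"],cv2.COLOR_RGB2HSV)
    Z=P[...,2]; red=(((hsv[...,0]<12)|(hsv[...,0]>174))&(hsv[...,1]>110)&(s["range_z"]>0))
    n,l,st,ce=cv2.connectedComponentsWithStats(red.astype(np.uint8))
    for i in range(1,n):
        if st[i,4]>60:
            p=P[l==i]; print(nm,st[i],ce[i].round(1),p.min(0).round(3),p.max(0).round(3),np.median(p,0).round(3))
    # tins tops, bar top by height
    for a,b,name in ((.19,.20,"tin"),(.232,.25,"bar"),(.142,.149,"lip"),(.174,.186,"potrim")):
        m=((Z>a)&(Z<b)&(P[...,0]>.25)&(P[...,0]<.75)).astype(np.uint8)
        n,l,st,ce=cv2.connectedComponentsWithStats(m)
        for i in range(1,n):
            if st[i,4]>25:
                p=P[l==i]; print(nm,name,st[i],p.min(0).round(3),p.max(0).round(3),p.mean(0).round(4))
E
```

```text
top [432 230  34  28 750] [448.9 243.5] [ 0.562 -0.49  -0.004] [ 0.626 -0.405  0.092] [ 0.596 -0.446  0.047]
top [242 243   7  23 109] [245.  253.7] [0.522 0.032 0.23 ] [0.568 0.047 0.245] [0.545 0.04  0.239]
top [417 270  34  27 722] [433.5 282.9] [ 0.464 -0.451 -0.005] [ 0.528 -0.369  0.093] [ 0.498 -0.409  0.049]
top [358 273  23  20 364] [369.1 282.4] [ 0.472 -0.254  0.118] [ 0.514 -0.209  0.185] [ 0.494 -0.235  0.142]
top [625 370  15  50 465] [633.7 392.5] [ 0.023 -1.382 -0.757] [ 0.327 -0.57   0.584] [ 0.122 -1.332 -0.689]
top tin [235 206  19  20 255] [0.61  0.029 0.19 ] [0.652 0.069 0.2  ] [0.6305 0.0495 0.194 ]
top tin [277 242  19  19 258] [ 0.536 -0.065  0.19 ] [ 0.576 -0.025  0.2  ] [ 0.5561 -0.0451  0.1939]
top tin [147 280  28  23 163] [0.438 0.194 0.19 ] [0.484 0.25  0.2  ] [0.4618 0.2248 0.1965]
top tin [241 284  19  19 270] [0.443 0.01  0.19 ] [0.482 0.049 0.2  ] [0.4626 0.0299 0.1937]
top bar [241 242   9  24 160] [0.522 0.03  0.233] [0.57  0.049 0.245] [0.5459 0.0396 0.2388]
top potrim [ 359  168   42   44 1653] [ 0.652 -0.295  0.174] [ 0.75  -0.202  0.186] [ 0.70
[... 2902 characters left out ...]
 [216 190  43  26 895] [ 0.653 -0.296  0.174] [ 0.75  -0.199  0.183] [ 0.7033 -0.2428  0.1804]
scene potrim [316 192  19  12 118] [ 0.473 -0.258  0.174] [ 0.517 -0.209  0.183] [ 0.4952 -0.232   0.1785]
scene potrim [307 245  11   9  49] [ 0.558 -0.043  0.174] [ 0.576 -0.024  0.186] [ 0.5678 -0.0303  0.18  ]
scene potrim [362 262  21  10  94] [0.444 0.03  0.174] [0.484 0.051 0.186] [0.4683 0.0451 0.1799]
scene potrim [327 268   8   8  37] [0.54  0.04  0.175] [0.554 0.048 0.186] [0.5482 0.045  0.1801]
scene potrim [275 278  23  12  99] [0.612 0.05  0.174] [0.652 0.071 0.186] [0.6333 0.0646 0.1794]
scene potrim [395 324  31  35 261] [0.45  0.193 0.174] [0.489 0.264 0.186] [0.4719 0.2511 0.1802]
```

View pics/crop0.png

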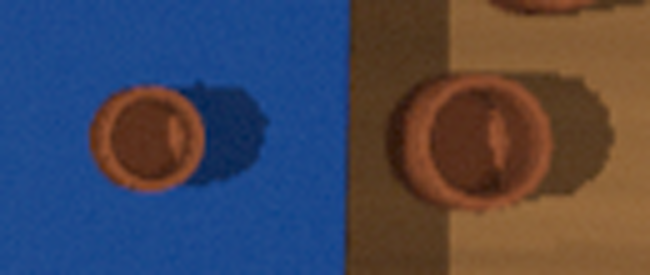

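The crop at 5x shows the small pot at left, rim centre at about (369.5,282), clearly smaller than the table pot at right. Its rim is 45 mm wide at z ≈ 0.18, which agrees with the description. Next I measure the pointer, seat and axis, and the tool axes.

```bash
python3 - <<'E'
from h import *
from plant import r
st=r.get_state(); M=R.from_quat(st["eef_rot"]).as_matrix(); print(M.round(3),"yaw x",np.degrees(np.arctan2(M[1,0],M[0,0])))
t=load("top0.npz"); sc=load("scene0.npz")
for nm,s,roi in (("top",t,(222,306,30,24)),("scene",sc,(385,280,32,24))):
    P=cloud(s);x,y,w,h=roi
    sub=s["img"][y:y+h,x:x+w]; hsv=cv2.cvtColor(sub,cv2.COLOR_RGB2HSV)
    m=((hsv[...,0]<25)&(hsv[...,1]>90)); vs,us=np.nonzero(m)
    pts=np.array([plane(s,(u+x,v+y),.134) for u,v in zip(us,vs)])[:,:2]
    print(nm,len(pts),pts.mean(0).round(4),pts.min(0).round(3),pts.max(0).round(3),"Z",np.median(P[y:y+h,x:x+w,2][m]))
    c=np.array([.5466,.0397]) if nm=="top" else np.array([.548,.043])
    d=pts-c; print(" mean ang",np.degrees(np.arctan2(*d.mean(0)[::-1])), "maxr",np.linalg.norm(d,axis=1).max().round(4))
    far=d[np.linalg.norm(d,axis=1)>.15]; print(" tip ang",np.degrees(np.arctan2(*far.mean(0)[::-1])))
    # ring mask: dark reddish
    x,y,w,h=(192,240,40,40) if nm=="top" else (325,298,42,36)
    sub=s["img"][y:y+h,x:x+w].astype(int); m=(sub.sum(2)<330)&(sub[...,0]-sub[...,2]>15)
    m=m.astype(np.uint8); n,l,ss,_=cv2.connectedComponentsWithStats(m); k=1+ss[1:,4].argmax(); vs,us=np.nonzero(l==k)
    p=np.array([plane(s,(u+x,v+y),.145) for u,v in zip(us,vs)])[:,:2]; print(" ring",len(p),*circ(p),(p.min(0)+p.max(0))/2)
    # plate grey
E
```

```text
[[ 0.429 -0.001  0.903]
 [-0.903  0.001  0.429]
 [-0.001 -1.    -0.   ]] yaw x -64.5670369635867
top 186 [0.4143 0.0641] [0.393 0.049] [0.431 0.077] Z 0.12857755480532262
 mean ang 169.54672994817128 maxr 0.1566
 tip ang 169.62762439015793
 ring 123 [0.53606766 0.123788  ] 0.027651889977964996 [0.53639005 0.12259546]
scene 219 [0.4177 0.0743] [0.395 0.056] [0.44  0.091] Z 0.12976042824665934
 mean ang 166.50088930618645 maxr 0.1559
 tip ang 166.8317960900147
 ring 227 [0.53754166 0.12672222] 0.027773526633811725 [0.53741686 0.12652664]
```

```bash
python3 -m inch '[[-16.8,-5,28.9,0,0,0],[-16.8,-5,28.9,0,0,0],[-16.8,-5,28.9,0,0,0],[-16.8,-5,28.9,0,0,0],[-16.8,-5,28.9,0,0,0],[-16.8,-5,28.9,0,0,0],[-16.8,-5,28.9,0,0,0],[-16.8,-5,28.9,0,0,0],[-16.8,-5,28.9,0,0,0],[-16.8,-5,28.9,0,0,0],[-16.8,-5,28.9,0,0,0],[-16.8,-5,28.9,0,0,0]]' 70 15; python3 -m inch '[[0,0,0,0,-0.112,0],[0,0,0,0,-0.112,0],[0,0,0,0,-0.112,0],[0,0,0,0,-0.112,0],[0,0,0,0,-0.112,0],[0,0,0,0,-0.112,0],[0,0,0,0,-0.112,0],[0,0,0,0,-0.112,0],[0,0,0,0,-0.112,0],[0,0,0,0,-0.112,0],[0,0,0,0,-0.112,0],[0,0,0,0,0,0]]'
```

```text
clock: 1.15
tool_pos: [0.4955, -0.2319, 0.2988]
eef_rot: [0.598, -0.378, 0.378, -0.598]
contact_force: [0.8, -0.7, -0.6]
opening: 0.793
clock: 2.15
tool_pos: [0.4947, -0.2336, 0.2984]
eef_rot: [-0.706, -0.038, 0.038, 0.706]
contact_force: [0.4, -0.3, 0.2]
opening: 0.79
```

```bash
cat >> h.py <<'E'
def wrist(name):
    from plant import r
    st=r.get_state(); s=r.snapshot("wrist"); T=np.eye(4); T[:3,:3]=R.from_quat(st["eef_rot"]).as_matrix(); T[:3,3]=st["tool_pos"]
    W=T@s["tool_from_camera"]; s["camera_from_world"]=np.linalg.inv(W); cv2.imwrite(f"pics/{name}.png",s["img"][:,:,::-1]); np.savez(name+".npz",**s)
    M=T[:3,:3]; print("pos",st["tool_pos"].round(4),"yaw",np.degrees(np.arctan2(M[1,0],M[0,0])).round(2),"tilt",(M[:,1]).round(3),"q",st["q"].round(2),"op",st["opening"],"f",st["contact_force"].round(1))
    return s,st,M
E
python3 - <<'E'
from h import *
s,st,M=wrist("w1")
P=cloud(s); hsv=cv2.cvtColor(s["img"],cv2.COLOR_RGB2HSV)
m=((hsv[...,0]<14)|(hsv[...,0]>174))&(hsv[...,1]>110)&(P[...,2]>.11)&(P[...,2]<.2)
n,l,ss,ce=cv2.connectedComponentsWithStats(m.astype(np.uint8)); k=1+ss[1:,4].argmax(); p=P[l==k]
print(ss[k],p.min(0),p.max(0)); rim=p[p[:,2]>p[:,2].max()-.006]; print((rim.min(0)+rim.max(0))/2,circ(rim[:,:2]))
b=p[(p[:,2]>.132)&(p[:,2]<.164)]; print("belly",circ(b[:,:2]))
E
```

```text
pos [ 0.4947 -0.2336  0.2984] yaw 6.16 tilt [-0.001  0.001 -1.   ] q [ 0.69  0.55 -0.54  1.71  0.33  0.97  0.13] op 0.7901889295070766 f [ 0.4 -0.3  0.2]
[ 290  177   66   77 4036] [ 0.47082051 -0.25375085  0.12357201] [ 0.51662652 -0.20720596  0.1816849 ]
[ 0.49399302 -0.23120746  0.17870026] (array([ 0.49399936, -0.23084853]), np.float64(0.020170739848674468))
belly (array([ 0.49380604, -0.22915287]), np.float64(0.021734719550524386))
```

View pics/w1.png

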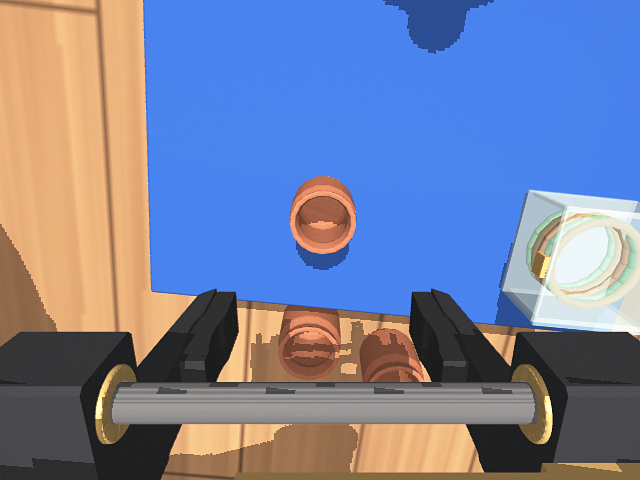

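The wrist picture shows the pot centred between the open fingers at (323,215). Its measured centre (0.494,-0.231) agrees with the other views, so I go down and grip.

```bash
python3 -m inch '[[-0.5,20,2,0,0,0],[0,25,0,0,0,0],[0,25,0,0,0,0],[0,25,0,0,0,0],[0,25,0,0,0,0],[0,20,0,0,0,0],[0,16,0,0,0,0],[0,10,0,0,0,0],[0,0,0,0,0,0],[0,0,0,0,0,0]]' 70; python3 -m inch '[[0,0,0,0,0,0],[0,0,0,0,0,0],[0,0,0,0,0,0],[0,0,0,0,0,0],[0,0,0,0,0,0],[0,0,0,0,0,0]]' 40 15
```

```text
clock: 3.03
tool_pos: [0.4945, -0.2315, 0.1328]
eef_rot: [0.706, 0.037, -0.037, -0.706]
contact_force: [0.2, -0.4, 0.2]
opening: 0.792
clock: 3.53
tool_pos: [0.4947, -0.2318, 0.1336]
eef_rot: [0.706, 0.037, -0.037, -0.706]
contact_force: [-0.3, 0.5, 6.6]
opening: 0.538
```

```bash
python3 -m inch '[[0,-10,0,0,0,0],[0,-25,0,0,0,0],[0,-25,0,0,0,0],[0,-25,0,0,0,0],[0,-25,0,0,0,0],[0,-25,0,0,0,0],[0,-22,0,0,0,0],[0,-12,0,0,0,0]]'; python3 -m inch '[[5,0,15,0,0,0],[7.5,0,25,0,0,0],[7.5,0,27,0,0,0],[7.5,0,27,0,0,0],[7.5,0,27,0,0,0],[7.5,0,27,0,0,0],[7.5,0,27,0,0,0],[7.5,0,27,0,0,0],[7.5,0,27,0,0,0],[7.5,0,27,0,0,0],[5,0,22,0,0,0],[2.9,0,12,0,0,0]]';python3 -m inch '[[0,0,0,0,0,0],[0,0,0,0,0,0]]'
cat > tt.py <<'E'
import sys
from h import *
s,st,M=wrist(sys.argv[1]); P=cloud(s); Z=P[...,2]
m=((Z>.192)&(Z<.199)&(np.hypot(P[...,0]-.547,P[...,1]-.041)<.12)).astype(np.uint8)
n,l,ss,ce=cv2.connectedComponentsWithStats(m)
for i in range(1,n):
    if ss[i,4]>150:
        p=P[l==i]; print("tin",ss[i],((p.min(0)+p.max(0))/2).round(4),p.max(0)-p.min(0))
rgb=s["img"].astype(int); m=((rgb.sum(2)<330)&(rgb[...,0]-rgb[...,2]>12)&(Z>.139)&(Z<.148)&(np.hypot(P[...,0]-.537,P[...,1]-.1255)<.04)).astype(np.uint8)
v,u=np.nonzero(m)
if len(v)>50:
    p=np.array([plane(s,a,.144) for a in zip(u,v)])[:,:2]; print("ring",len(p),u.mean(),v.mean(),circ(p),p.min(0),p.max(0))
hsv=cv2.cvtColor(s["img"],cv2.COLOR_RGB2HSV); m=((hsv[...,0]<25)&(hsv[...,1]>90)&(Z>.122)&(Z<.138)&(P[...,0]<.46)&(P[...,0]>.37)&(P[...,1]<.12)&(P[...,1]>0)); p=P[m]
if len(p)>50: print("tongue",len(p),p.mean(0),p[p[:,0].argmin()])
m=(Z>.234)&(Z<.246)&(np.hypot(P[...,0]-.547,P[...,1]-.041)<.04); p=P[m]
if len(p)>50: print("bar",len(p),((p.min(0)+p.max(0))/2).round(4),p.mean(0), cv2.minAreaRect((p[:,:2]*1000).astype(np.float32)))
E
python3 tt.py w2
```

```text
clock: 4.2
tool_pos: [0.4951, -0.2315, 0.3049]
eef_rot: [0.707, 0.038, -0.036, -0.706]
contact_force: [0.4, -0.1, -0.7]
opening: 0.54
clock: 5.2
tool_pos: [0.5435, 0.0691, 0.3023]
eef_rot: [-0.705, -0.039, 0.038, 0.707]
contact_force: [0.5, 0.1, -0.4]
opening: 0.544
clock: 5.37
tool_pos: [0.5436, 0.0646, 0.3017]
eef_rot: [0.707, 0.037, -0.037, -0.706]
contact_force: [-0.6, -0.1, -0.4]
opening: 0.542
pos [0.5436 0.0646 0.3017] yaw 6.04 tilt [-0.001 -0.001 -1.   ] q [ 0.13  0.55 -0.54  1.71  0.33  0.98 -0.43] op 0.5423565382190758 f [-0.6 -0.1 -0.4]
tin [ 418  233   62   58 2762] [0.6302 0.0512 0.1944] [0.04143791 0.04129361 0.00475705]
tin [ 167  234   63   59 2751] [0.4619 0.0322 0.1943] [0.04158455 0.04160387 0.00461344]
ring 1126 322.34280639431614 128.9600355239787 (array([0.53638265, 0.12566787]), np.float64(0.027718547833927167)) [0.50693269 0.09607802] [0.56561031 0.15489415]
tongue 1568 [0.41426643 0.06795469 0.12936193] [0.39134855 0.06906763 0.12853692]
```

View pics/w2.png

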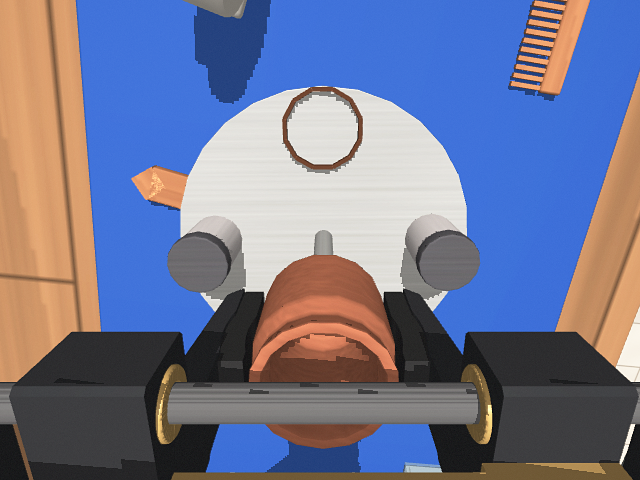

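The picture shows the pot held upright between the fingers, with the ring at (322,129), the tins at (198,261) and (448,260), and the pointer at (155,185). The ring is at (0.536,0.126). I move over it and go down gently.

```bash
python3 -m inch '[[-0.5,0,12,0,0,0],[0,0,20,0,0,0],[0,0,20,0,0,0],[0,0,9.5,0,0,0],[0,0,0,0,0,0],[0,0,0,0,0,0]]'; python3 -m inch '[[0,15,0,0,0,0],[0,22,0,0,0,0],[0,22,0,0,0,0],[0,22,0,0,0,0],[0,22,0,0,0,0],[0,18,0,0,0,0],[0,11,0,0,0,0],[0,5,0,0,0,0],[0,0,0,0,0,0],[0,0,0,0,0,0]]'; python3 tt.py w3
```

```text
clock: 5.92
tool_pos: [0.5369, 0.1256, 0.3016]
eef_rot: [0.707, 0.037, -0.037, -0.706]
contact_force: [-0.9, -0.9, -1.4]
opening: 0.539
clock: 6.75
tool_pos: [0.5375, 0.126, 0.1653]
eef_rot: [0.706, 0.037, -0.036, -0.706]
contact_force: [0.2, -0.7, -0.2]
opening: 0.538
pos [0.5375 0.126  0.1653] yaw 5.97 tilt [ 0.001 -0.    -1.   ] q [-0.05  0.72 -0.44  1.85  0.47  0.67 -0.67] op 0.5379859657265132 f [ 0.2 -0.7 -0.2]
tin [ 253  288  142   75 1713] [0.5375 0.1399 0.1955] [0.04671178 0.02226922 0.00698817]
tin [198 323  53  59 686] [0.5053 0.1255 0.1955] [0.01651271 0.01760276 0.00696327]
tin [397 323  53  56 701] [0.5689 0.1317 0.1955] [0.01466976 0.01916736 0.00698831]
ring 1655 320.3377643504532 251.50453172205437 (array([0.53630532, 0.12692796]), np.float64(0.027334510086694918)) [0.50698337 0.11861932] [0.56538392 0.15636467]
tongue 789 [0.40303959 0.07613523 0.12795984] [0.3903708  0.07091616 0.12888117]
```

View pics/w3.png

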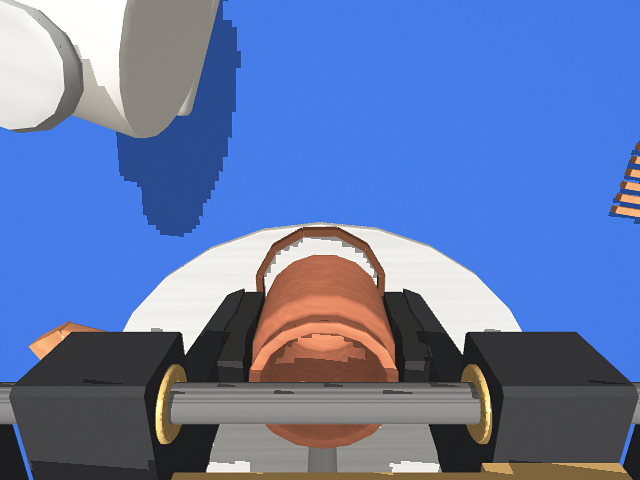

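The picture shows the pot just above the ring, centred within about 1 mm, with the ring arc at (320,230–290). I lower it slowly while watching the force.

```bash
python3 -m inch '[[-1,3,0.5,0,0,0],[0,3,0,0,0,0],[0,2,0,0,0,0],[0,1.5,0,0,0,0],[0,0.5,0,0,0,0],[0,0,0,0,0,0],[0,0,0,0,0,0]]';python3 -m inch '[[0,0.7,0,0,0,0],[0,0.7,0,0,0,0],[0,0,0,0,0,0]]'
```

```text
clock: 7.38
tool_pos: [0.5359, 0.1268, 0.1547]
eef_rot: [0.706, 0.037, -0.037, -0.706]
contact_force: [-0.6, 0.2, -1.3]
opening: 0.541
clock: 7.63
tool_pos: [0.5361, 0.1269, 0.1536]
eef_rot: [-0.706, -0.037, 0.037, 0.706]
contact_force: [-1.1, -0.1, 1.1]
opening: 0.542
```

```bash
python3 -m inch '[[0,0.6,0,0,0,0],[0,0.5,0,0,0,0],[0,0,0,0,0,0],[0,0,0,0,0,0]]'
```

```text
clock: 7.97
tool_pos: [0.5368, 0.127, 0.1535]
eef_rot: [-0.706, -0.038, 0.036, 0.706]
contact_force: [-0.6, -1.4, 8.7]
opening: 0.544
```

Contact: 8.7 N with z stopped where expected. I release and look.

```bash
python3 -m inch '[[0,-0.5,0,0,0,0],[0,0,0,0,0,0]]' 49; python3 -m inch '[[0,0,0,0,0,0],[0,0,0,0,0,0],[0,0,0,0,0,0],[0,0,0,0,0,0],[0,0,0,0,0,0]]' 66;  python3 -m inch '[[0,-8,0,0,0,0],[0,-15,0,0,0,0],[0,-22,0,0,0,0],[0,-25,0,0,0,0],[0,-25,0,0,0,0],[0,-25,0,0,0,0],[0,-20,0,0,0,0],[0,-10,0,0,0,0],[0,0,0,0,0,0],[0,0,0,0,0,0]]'; python3 tt.py w4
```

```text
clock: 8.13
tool_pos: [0.5364, 0.1269, 0.1531]
eef_rot: [-0.706, -0.038, 0.037, 0.706]
contact_force: [0.7, 0.0, 0.3]
opening: 0.558
clock: 8.55
tool_pos: [0.5357, 0.1267, 0.1525]
eef_rot: [0.706, 0.037, -0.037, -0.706]
contact_force: [0.1, -0.2, -0.2]
opening: 0.749
clock: 9.38
tool_pos: [0.5357, 0.1266, 0.3026]
eef_rot: [0.706, 0.037, -0.037, -0.706]
contact_force: [-0.7, -0.5, 0.3]
opening: 0.748
pos [0.5357 0.1266 0.3026] yaw 6.01 tilt [ 0. -0. -1.] q [ 0.01  0.55 -0.54  1.7   0.33  0.98 -0.54] op 0.7478974065985433 f [-0.7 -0.5  0.3]
tin [294 204  64  60 671] [0.5371 0.1263 0.1955] [0.0404898  0.04117284 0.00697442]
tin [ 299  424   53   33 1454] [ 0.555  -0.0464  0.1943] [0.04110276 0.03531372 0.00431082]
ring 1526 324.51179554390563 207.51965923984272 (array([0.53570741, 0.1348299 ]), np.float64(0.020016156628074742)) [0.50743451 0.10929676] [0.56613941 0.1559912 ]
tongue 1408 [0.41451984 0.06863773 0.12918884] [0.39050366 0.07173667 0.12994891]
bar 890 [0.5454 0.0461 0.2375] [0.54537066 0.04720771 0.23797059] ((545.3062744140625, 46.444454193115234), (49.71428680419922, 6.06931209564209), 6.0110626220703125)
```

View pics/w4.png

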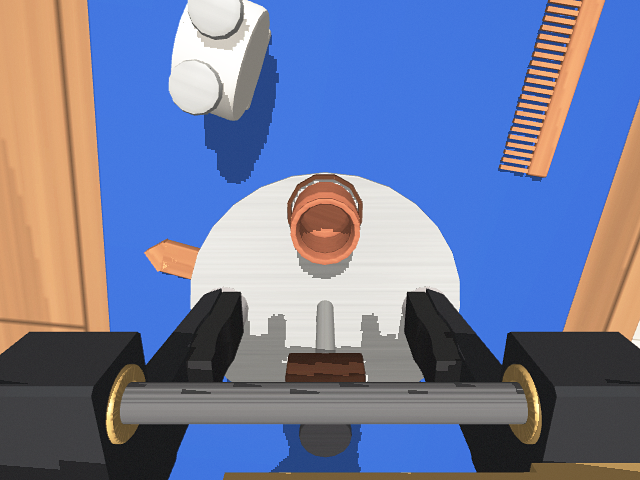

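The picture shows the pot upright inside the ring at (325,230), with the bar at (325,368) and the pointer at (170,258). The bar's yaw is 6.0° and the tin line's is 6.4°, so the seat direction is about 96.4°. The pointer is at about 169°. I turn the tool to take the bar.

```bash
python3 -m inch '[[0,0,0,0,0.12,0],[0,0,0,0,0.12,0],[0,0,0,0,0.12,0],[0,0,0,0,0.12,0],[0,0,0,0,0.12,0],[0,0,0,0,0.12,0],[0,0,0,0,0.12,0],[0,0,0,0,0.12,0],[0,0,0,0,0.12,0],[0,0,0,0,0.12,0],[0,0,0,0,0.12,0],[0,0,0,0,0.12,0]]' 60; python3 -m inch '[[0,0,0,0,0.12,0],[0,0,0,0,0,0],[0,0,0,0,0,0]]'; python3 -c "
from plant import r; from h import *
s=r.get_state();M=R.from_quat(s['eef_rot']).as_matrix();p=s['tool_pos'];print(s['q'].round(2),p,np.degrees(np.arctan2(M[1,0],M[0,0])))
print(M.T@(np.array([.5461,.0417,.3])-p)*1000)"
```

```text
clock: 10.43
tool_pos: [0.5349, 0.1264, 0.3009]
eef_rot: [0.555, -0.44, 0.439, -0.553]
contact_force: [-0.1, 0.3, 0.3]
opening: 0.681
clock: 10.68
tool_pos: [0.5351, 0.1266, 0.3014]
eef_rot: [0.53, -0.47, 0.469, -0.528]
contact_force: [-0.1, 0.9, 0.6]
opening: 0.685
[-0.26  0.51 -0.1   1.71  0.06  0.92 -1.83] [0.53514243 0.12664386 0.30140657] -83.16220098208987
[85.64266769  1.49907302  0.77021229]
```

```bash
python3 -m inch '[[15,0,0.8,0,0,0],[23,0,0,0,0,0],[23,0,0,0,0,0],[16,0,0,0,0,0],[8.5,0,0,0,0,0],[0,0,0,0,0,0],[0,0,0,0,0,0]]'; python3 tt.py w5
```

```text
clock: 11.27
tool_pos: [0.5464, 0.0425, 0.3024]
eef_rot: [-0.528, 0.47, -0.47, 0.528]
contact_force: [-0.4, 0.5, 0.3]
opening: 0.681
pos [0.5464 0.0425 0.3024] yaw -83.3 tilt [-0.001  0.001 -1.   ] q [-0.1   0.51 -0.1   1.72  0.06  0.92 -1.68] op 0.680577233958121 f [-0.4  0.5  0.3]
tin [ 293   57   70   75 3993] [0.6305 0.0503 0.1946] [0.04164398 0.0413826  0.00510433]
tin [160 199  68  62 692] [0.5377 0.1264 0.1955] [0.04134935 0.04306236 0.00695688]
tin [ 423  201   64   61 2950] [ 0.5554 -0.0429  0.1944] [0.04159702 0.04136719 0.00486438]
tin [ 296  316   58   52 2255] [0.4616 0.0323 0.1944] [0.0424671  0.04136099 0.00471768]
ring 1275 217.90823529411765 208.2878431372549 (array([0.54189322, 0.12104763]), np.float64(0.02322259834862799)) [0.50959707 0.09595689] [0.56698646 0.1519373 ]
tongue 881 [0.4123727  0.06775868 0.12955523] [0.39082638 0.07084495 0.12991618]
bar 2165 [0.5464 0.0413 0.2379] [0.54792227 0.04156674 0.23932984] ((546.4505615234375, 41.28496551513672), (50.07700729370117, 13.85777759552002), 6.310670852661133)
```

View pics/w5.png

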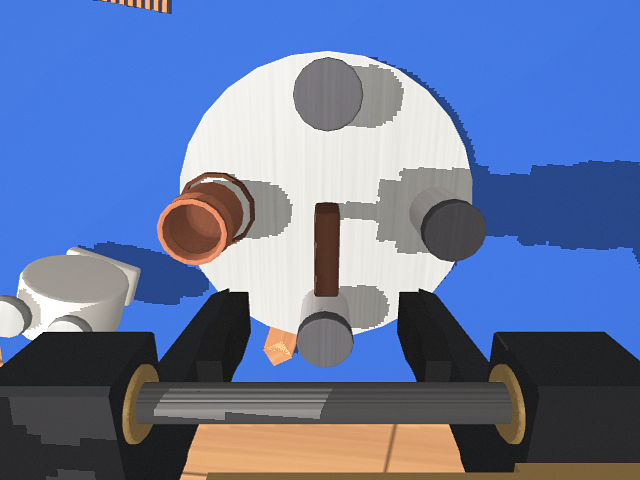

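The bar's centre is (0.5464,0.0413) with yaw 6.3°; in the picture it is at (327,250), between the fingers. The pot at (195,228) is still upright. I go down onto the bar and grip.

```bash
python3 -m inch '[[1.2,10,0,0,0.006,0],[0,18,0,0,0,0],[0,20,0,0,0,0],[0,20,0,0,0,0],[0,15,0,0,0,0],[0,10,0,0,0,0],[0,0,0,0,0,0],[0,0,0,0,0,0]]'; python3 -m inch '[[0,0,0,0,0,0],[0,0,0,0,0,0],[0,0,0,0,0,0],[0,0,0,0,0,0],[0,0,0,0,0,0],[0,0,0,0,0,0],[0,0,0,0,0,0],[0,0,0,0,0,0],[0,0,0,0,0,0]]' 5 20
```

```text
clock: 11.98
tool_pos: [0.5467, 0.0418, 0.2097]
eef_rot: [-0.527, 0.472, -0.471, 0.527]
contact_force: [-0.2, -0.6, -0.1]
opening: 0.677
clock: 12.73
tool_pos: [0.5467, 0.041, 0.2098]
eef_rot: [-0.527, 0.472, -0.472, 0.527]
contact_force: [-0.1, 0.3, 1.4]
opening: 0.157
```

Bar gripped (13.8 mm). I turn anticlockwise smoothly, stopping slightly short.

```bash
python3 -m inch '[[0,0,0,0,-0.02,0],[0,0,0,0,-0.04,0],[0,0,0,0,-0.06,0],[0,0,0,0,-0.07,0],[0,0,0,0,-0.07,0],[0,0,0,0,-0.07,0],[0,0,0,0,-0.07,0],[0,0,0,0,-0.07,0],[0,0,0,0,-0.07,0],[0,0,0,0,-0.07,0],[0,0,0,0,-0.07,0],[0,0,0,0,-0.07,0]]'; python3 -m inch '[[0,0,0,0,-0.07,0],[0,0,0,0,-0.07,0],[0,0,0,0,-0.07,0],[0,0,0,0,-0.07,0],[0,0,0,0,-0.06,0],[0,0,0,0,-0.05,0],[0,0,0,0,-0.03,0],[0,0,0,0,-0.02,0],[0,0,0,0,0,0],[0,0,0,0,0,0],[0,0,0,0,0,0]]'; python3 tt.py w6; python3 - <<'E'
from plant import r
import cv2,numpy as np
for n in ("scene","top"):
    s=r.snapshot(n); cv2.imwrite(f"pics/{n}6.png",s["img"][:,:,::-1]); np.savez(f"{n}6.npz",**s)
E
```

```text
clock: 13.73
tool_pos: [0.5464, 0.0416, 0.2098]
eef_rot: [-0.663, 0.245, -0.244, 0.664]
contact_force: [-2.2, 2.3, 2.2]
opening: 0.159
clock: 14.65
tool_pos: [0.5461, 0.0417, 0.2098]
eef_rot: [-0.7, 0.096, -0.095, 0.701]
contact_force: [-4.5, 3.5, 4.2]
opening: 0.154
pos [0.5461 0.0417 0.2098] yaw -15.49 tilt [-0.001  0.001 -1.   ] q [ 0.11  0.65 -0.44  1.82  0.39  0.75 -0.81] op 0.1536213874384106 f [-4.5  3.5  4.2]
tin [ 268   32  111  117 9887] [0.5687 0.1232 0.1947] [0.04139087 0.04136564 0.00536688]
tin [101 250  78  68 531] [0.474  0.0689 0.1955] [0.02276865 0.03567012 0.00698905]
tin [ 467  250   96   87 6285] [0.6275 0.0189 0.1942] [0.04148513 0.04177602 0.00444188]
tin [  74  259   94   85 1680] [0.4603 0.0645 0.1955] [0.03725369 0.03894691 0.00698714]
tin [ 283  424   82   48 3511] [ 0.5236 -0.0403  0.1942] [0.04096876 0.03754949 0.00433236]
tongue 790 [0.40678743 0.07557412 0.12902534] [0.38977635 0.07125048 0.12890689]
bar 5826 [0.5491 0.0486 0.24  ] [0.54867018 0.05086956 0.23938531] ((549.4378662109375, 48.91123962402344), (36.898563385009766, 35.026695251464844), 24.30541229248047)
```

View pics/w6.png

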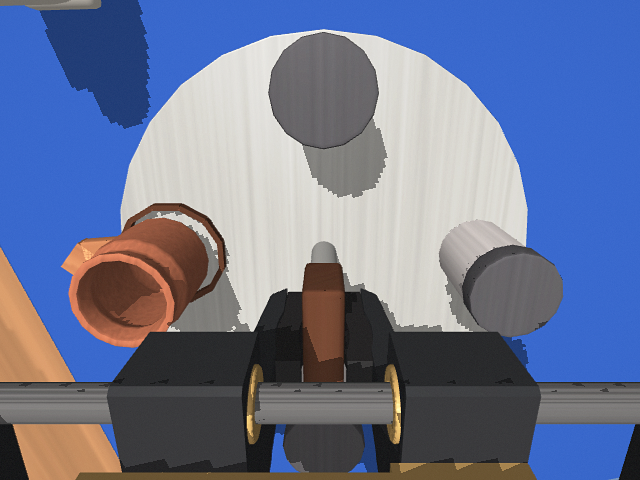

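View pics/scene6.png

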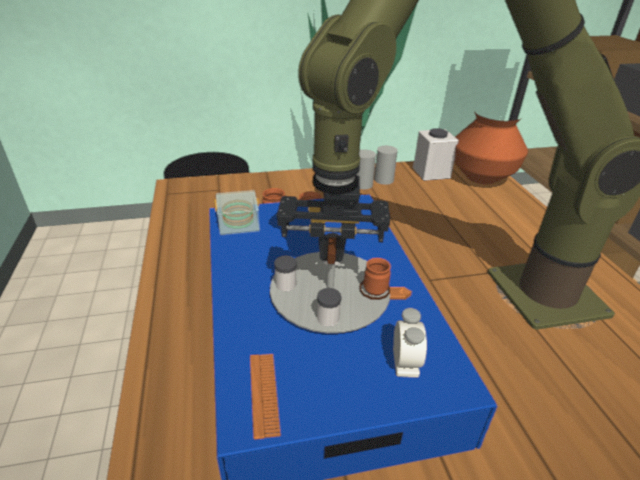

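View pics/top6.png

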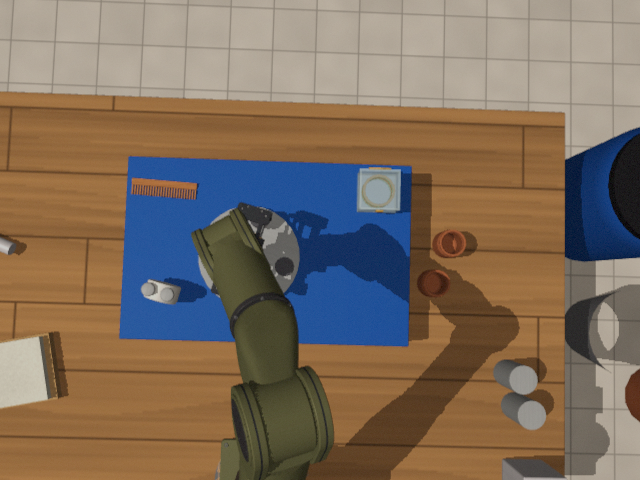

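The wrist picture shows the pot upright in its ring at (140,270), with the pointer emerging at (80,255), slightly further anticlockwise. The scene picture shows pot (377,277), pointer (400,293). The seat is at 164.5° (from the tins and the tool yaw). Now I refine the pointer's angle.

```bash
python3 - <<'E'
from h import *
for n in ("w2","w4","w5","w6","top0","scene0"):
    s=load(n+".npz"); P=cloud(s); Z=P[...,2]; hsv=cv2.cvtColor(s["img"],cv2.COLOR_RGB2HSV)
    c=np.array({"top0":[.5466,.0397],"scene0":[.548,.043]}.get(n,[.5463,.0416]))
    if n=="w5": c=np.array([.5462,.0413])
    D=P[...,:2]-c; rr=np.hypot(D[...,0],D[...,1]); a=np.degrees(np.arctan2(D[...,1],D[...,0]))
    m=(hsv[...,0]<25)&(hsv[...,1]>80)&(Z>.1265)&(Z<.136)&(rr>.118)&(rr<.17)&(abs(a-168)<15)
    out=[]
    for lo in (.12,.126,.132,.138,.144,.150):
        k=m&(rr>=lo)&(rr<lo+.006); 
        if k.sum()>3: x=a[k]; out.append((int(k.sum()),round((x.min()+x.max())/2,1),round(np.radians(x.max()-x.min())*lo*1000,1)))
    print(n,"Z",np.percentile(Z[m],[5,50,95]).round(4),"tip r",rr[m].max().round(4),"ang@tip",a[m][rr[m]>rr[m].max()-.004].mean().round(1),out)
E
```

```text
w2 Z [0.1283 0.1295 0.1307] tip r 0.1577 ang@tip 169.1 [(268, np.float64(169.1), np.float64(27.9)), (258, np.float64(168.9), np.float64(27.2)), (266, np.float64(169.1), np.float64(27.6)), (268, np.float64(169.0), np.float64(27.3)), (232, np.float64(169.1), np.float64(27.1)), (110, np.float64(169.3), np.float64(15.9))]
w4 Z [0.128  0.1295 0.1307] tip r 0.1587 ang@tip 169.1 [(220, np.float64(169.1), np.float64(28.0)), (217, np.float64(169.0), np.float64(27.1)), (228, np.float64(169.0), np.float64(27.1)), (218, np.float64(169.0), np.float64(27.3)), (203, np.float64(169.0), np.float64(27.2)), (102, np.float64(169.0), np.float64(16.6))]
w5 Z [0.1283 0.1296 0.1307] tip r 0.1582 ang@tip 169.1 [(147, np.float64(168.6), np.float64(24.7)), (171, np.float64(168.9), np.float64(26.7)), (167, np.float64(169.0), np.float64(26.5)), (167, np.float64(169.0), np.float64(26.9)), (149, np.float64(168.9), np.float64(26.5)), (72, np.float64(169.1), np.float64(17.2))]
w6 Z [0.128  0.1295 0.1306] tip r 0.1593 ang@tip 169.3 [(43, np.float64(163.7), np.float64(3.6)), (107, np.float64(164.9), np.float64(8.3)), (183, np.float64(165.8), np.float64(12.1)), (205, np.float64(167.0), np.float64(16.2)), (166, np.float64(168.6), np.float64(14.5))]
top0 Z [0.1269 0.1295 0.1335] tip r 0.1571 ang@tip 169.1 [(25, np.float64(168.9), np.float64(24.2)), (27, np.float64(169.3), np.float64(25.5)), (23, np.float64(168.5), np.float64(22.6)), (20, np.float64(169.4), np.float64(25.6)), (18, np.float64(169.7), np.float64(18.5)), (10, np.float64(169.9), np.float64(13.6))]
scene0 Z [0.1279 0.13   0.1319] tip r 0.1575 ang@tip 170.0 [(31, np.float64(170.5), np.float64(25.7)), (32, np.float64(169.6), np.float64(27.3)), (36, np.float64(170.1), np.float64(28.7)), (27, np.float64(169.9), np.float64(26.9)), (30, np.float64(170.0), np.float64(25.2)), (14, np.float64(169.4), np.float64(13.9))]
```

The pointer is at 169.05° (three wrist views agree; the tongue measures 27 mm wide, tip at 158 mm). Remaining turn: +4.55° ≈ 0.079 rad.

```bash
python3 -m inch '[[0,0,0,0,-0.02,0],[0,0,0,0,-0.03,0],[0,0,0,0,-0.02,0],[0,0,0,0,-0.01,0],[0,0,0,0,0,0],[0,0,0,0,0,0],[0,0,0,0,0,0],[0,0,0,0,0,0]]'; cat > ang.py <<'E'
import sys
from h import *
s,st,M=wrist(sys.argv[1]); P=cloud(s); Z=P[...,2]; print("moment",st["moment"].round(3))
hsv=cv2.cvtColor(s["img"],cv2.COLOR_RGB2HSV); c=np.array([.5463,.0416])
D=P[...,:2]-c; rr=np.hypot(D[...,0],D[...,1])
m=((Z>.1905)&(Z<.199)&(rr>.05)&(rr<.12)&(hsv[...,1]<60)).astype(np.uint8)
n,l,ss,ce=cv2.connectedComponentsWithStats(m)
T=[]
for i in range(1,n):
    if ss[i,4]>2500:
        q=P[l==i]; ctr=(q.min(0)+q.max(0))[:2]/2; ext=(q.max(0)-q.min(0))[:2]
        d=ctr-c; print("tin",ctr.round(4),ext.round(4),"r",np.hypot(*d).round(4),"ang",np.degrees(np.arctan2(d[1],d[0])).round(2)%90+90)
E
python3 ang.py w7
```

```text
clock: 15.47
tool_pos: [0.546, 0.0418, 0.2098]
eef_rot: [-0.704, 0.068, -0.067, 0.704]
contact_force: [-4.3, 4.1, 3.3]
opening: 0.158
pos [0.546  0.0418 0.2098] yaw -10.91 tilt [-0.001  0.001 -1.   ] q [ 0.12  0.66 -0.46  1.82  0.41  0.76 -0.75] op 0.15790640419398447 f [-4.3  4.1  3.3]
moment [0.709 0.755 0.025]
tin [0.5623 0.1249] [0.0413 0.0415] r 0.0848 ang 169.14
tin [0.6292 0.0257] [0.0414 0.0414] r 0.0844 ang 169.17000000000002
tin [ 0.53   -0.0424] [0.0409 0.0361] r 0.0856 ang 169.01
```

View pics/w7.png

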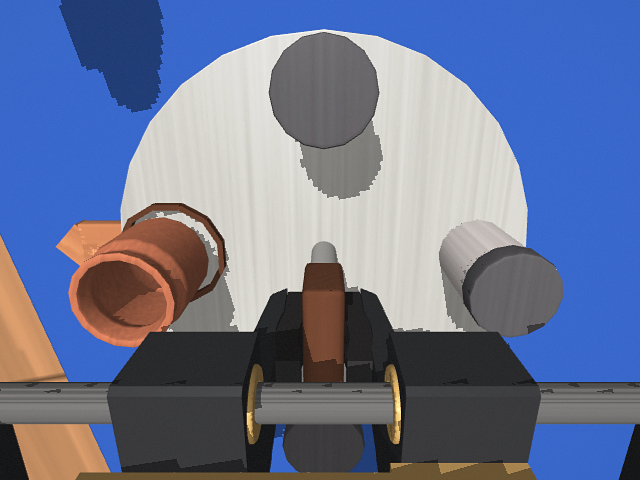

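The seat is at 169.1° (three tins and the tool yaw) against the pointer's 169.05°. The picture shows the pot upright in its ring at (145,265), with the pointer behind it at (75,245). One settling check, then hand in.

```bash
python3 -m inch '[[0,0,0,0,0,0],[0,0,0,0,0,0],[0,0,0,0,0,0],[0,0,0,0,0,0],[0,0,0,0,0,0],[0,0,0,0,0,0]]'; python3 ang.py w8; python3 - <<'E'
from plant import r
from h import *
s=r.snapshot("scene"); P=cloud(s); hsv=cv2.cvtColor(s["img"],cv2.COLOR_RGB2HSV); Z=P[...,2]
m=(hsv[...,0]<14)&(hsv[...,1]>110)&(Z>.15)&(Z<.21)&(np.hypot(P[...,0]-.463,P[...,1]-.058)<.04); p=P[m]; print("pot",len(p),p.min(0),p.max(0),(p.min(0)+p.max(0))/2)
cv2.imwrite("pics/s8.png",cv2.resize(s["img"][180:400,220:480],None,fx=3,fy=2.7)[:,:,::-1])
E
```

```text
clock: 16.02
tool_pos: [0.546, 0.0418, 0.2098]
eef_rot: [-0.704, 0.068, -0.067, 0.704]
contact_force: [-4.6, 4.0, 4.0]
opening: 0.159
pos [0.546  0.0418 0.2098] yaw -10.91 tilt [-0.001  0.001 -1.   ] q [ 0.12  0.66 -0.46  1.82  0.41  0.76 -0.75] op 0.15923116670806958 f [-4.6  4.   4. ]
moment [0.709 0.696 0.022]
tin [0.5622 0.1247] [0.0412 0.0413] r 0.0846 ang 169.15
tin [0.6291 0.0256] [0.0412 0.0415] r 0.0843 ang 169.05
tin [ 0.5301 -0.0421] [0.0406 0.0361] r 0.0852 ang 169.05
pot 758 [0.44078524 0.03419268 0.15000848] [0.48628089 0.08232658 0.20183455] [0.46353306 0.05825963 0.17592151]
```

View pics/s8.png

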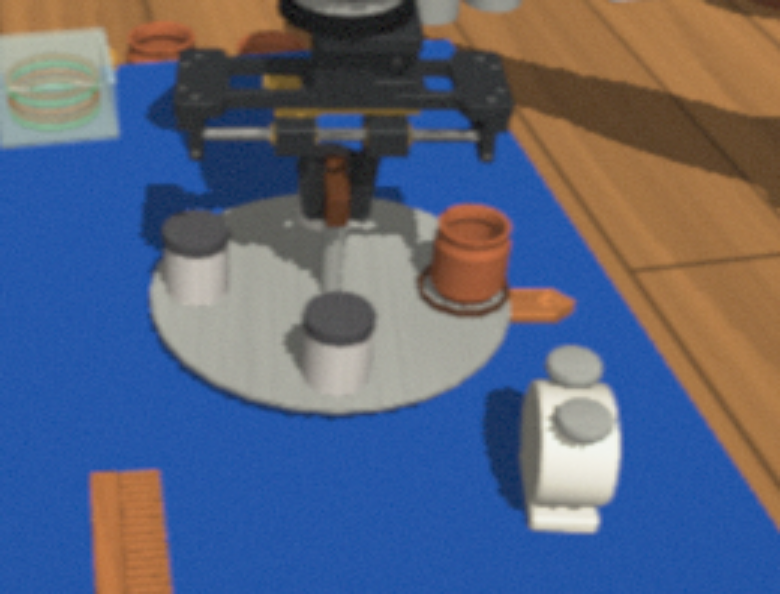

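The crop shows the pot upright inside its ring at (470,260), in line with the pointer at (545,305), and the bar held at (337,190). The clock and the part of the comb in view look undisturbed, and nothing is moving.

```bash
python3 -c "
from plant import r
print(r.finish_job())"
```

```text
the job is handed in; nothing more can be done
None
```

The job is handed in. I set the small terracotta pot upright in the ringed place and let go of it. I then gripped the bar handle and turned the turntable about 73° anticlockwise, and finished still holding the bar. This took about 16 s of the 72 s.

- **Alignment:** the empty place ended at 169.05–169.15° (three tins, tool yaw −10.9°), against the pointer at 169.05°. Two checks about 0.6 s apart showed no movement.
- **Pot:** it stands upright inside the lip, its top about 60 mm above the plate, as it should be.
- **Forces:** the highest reading at the end of a move was about 9 N, when setting the pot down. About 7 N of side and downward push remained on the handle at the end.
- **Other things:** the arm did not go near the alarm clock, comb or bangle box, and they look unmoved in the pictures. I did not measure them again.
- **Disagreement:** the scene camera put the pointer about 1° further round (about 170°). It also placed things about 3 mm off from the top camera, within the stated calibration once both errors are counted. I used the wrist camera, whose three views agreed to about 0.1°.

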